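# Park the index plunger and set the fixture stop back

## Robot

A 6-joint arm with a two-finger parallel gripper is mounted at the origin on a cart in front of the work surface, level with it; the furniture and walls round the work are solid. World frame = base frame: x ahead of the robot, y to its left, z up, the work surface at z = 0. Lengths are in m, angles in rad, forces in N, time in s.
With the tool pointing down it reaches from about 0.35 to 0.975 m from the base axis. Payload 4.9 kg.
Tool frame: the origin (TCP) lies on the mounting face of the last link; the fingertips stand 173 mm ahead of it and the grasp point (between the pads) lies 155 mm ahead of it; z points along the fingers, y is the direction in which the jaws open and shut (so a half turn about z gives the same grasp; the last joint's range is limited). The gripper opens to 85 mm and grips with 20 to 120 N. Pads are 22 mm wide; open, the fingers measure 114 mm over their backs; the gripper's body (76 mm by 85 mm) begins 54 mm behind the grasp point. The pads swing forward as they close: fully open they stand 13 mm farther back than shut.
Start: joints at [0.99, 0.053, 1.613, -0, 1.476, -0.119], TCP at [0.278, 0.56, 0.405] pointing down, gripper open.
Joint ranges: [-3.01, 3.01], [-1.01, 2.22], [0.06, 2.58], [-1.02, 4.17], [0.09, 2.62], [-3.14, 3.14]. Speed limits (rad/s): [2.57, 2.57, 3.14, 3.14, 3.14, 3.14].

## Interface

Orientations are given as a unit quaternion [w, x, y, z].
In Python, from station import ctrl, optics gives the robot as it stands.
- The arm moves only by the tool apply_moves, never from a script. Its argument "increments" is a list that holds one entry, the list of rows, each a list of 7 numbers: the shift along the tool's x, y, z in mm, then the turn, a rotation vector about the tool's x, y, z in rad, then the opening, from 0 (shut) to 1 (fully open). In form: [[[x, y, z, ax, ay, az, gripper], ...]]. A call has 1 to 12 rows; each row is the pose to reach, as a shift and turn from the pose commanded when the call began, along the tool's axes at that moment; what a row does not reach only later rows make up. A row lasts 1/8 s, in which the tool goes at most 62.5 mm and 10.7 degrees, less where a joint would pass 70% of its speed; a pose out of reach is approached as far as the arm can. A call with a gripper value outside its range is refused whole. The fingers move at their own pace and stop on an object; the grip force is fixed at half the most. Time passes only in rows, so rows that repeat a pose let the fingers close. It gives the time, the measured TCP pose, the force and the opening at its end, in the units of the state.
- ctrl.get_obs(): the state, without advancing time (a new reading comes with each control period).
- optics.read_camera(name): name is "scene" or "top" or "wrist"; returns a dict with "color" (400x640x3 uint8, red, green, blue), "z_map" (400x640 float32, m along the optical axis (not along the pixel's ray), 0 where there is no reading), "K" (3x3 intrinsics, pixels), "rvec" (rotation vector, rad) and "tvec" (3), from world to camera coordinates, as OpenCV has them; the wrist camera has in their place "mount" (4x4, takes a point from camera to tool coordinates, whose origin is the TCP and whose axes are the flange's). Camera axes: x right, y down, z forward; pixel columns grow to the right and rows downward; lengths in m; the calibration is good to about 2 mm. A picture is of the moment at which its call begins: read the wrist's pose just before it.
- ctrl.close_job(): hands the job in, once; it reports no verdict.
The state is a dict: "t": time; "qpos": joint angles; "qvel": joint speeds; "joint_torque": joint torques, N m; "position": TCP position; "tool_rot": TCP orientation; "contact_force": force on the tool from outside, world axes, zero at the start; "torque": the same for the moment, N m; "finger_gap": opening from 0.0 (shut) to 1.0 (fully open).
Only numpy, scipy, OpenCV 4.12 (cv2) and the standard library are available. Lean on these libraries where they do the work, as an engineer would, in place of code of your own. Each camera call takes 0.05 s, during which the arm holds its last target.

## Task

Free the fixture stop on the index rail: pull the black T-bar of its sprung plunger up, twist it clockwise, lower it into the rest notch and let go, so that it stays retracted by itself. Then take the stop by its grip lug and slide it along the rail right up against the limit block, without touching the T-bar while the stop is being moved and without disturbing the loose things around; leave the plunger parked.

Things in the scene. Friction and masses are not known exactly. Their poses are not given: they have to be found in the camera images.
- index_rail: Aluminium base plate 86 x 270 x 12 mm, fixed to the table, with a steel bar 40 wide and 14 high along its middle. Origin: centre of the plate's underside, on the table. Its y axis runs along the rail; z up. The stop slides toward its -y, where the limit block is.
- fixture_stop (a joint): Travel in m of the grey stop carriage (64 mm across the rail, 76 along, top 44 mm above the table) along the rail toward the rail's -y; 0 where the plunger's pin sits in the index hole (about 1 mm of play), 0.067 to 0.127 when it meets the limit block. Locked while the pin is down; free with the plunger lifted more than 8 mm; then about 3 N of friction, stays where it is left.
- plunger (a joint): Lift in m of the spring plunger: 0 down in the index hole, at most 0.024. The spring pulls it down with 5 N at 0 and 8 N at 0.02. Its steel cross pin lies at 0 in a deep slot of the sleeve; it can be turned only when lifted more than 0.016 (over the 72 mm high sleeve rim, outer radius 20 mm). Sitting in the rest notch it reads about 0.012; lying on top of the rim about 0.016.
- handle (a joint): Twist in rad of the plunger with its T-bar, positive clockwise seen from above. About 0 (within 0.1) in the deep slot; the middle of the rest notch is at 1.31 (75 degrees), and the cross pin drops into it within about 0.15 of that. Limits -0.2 and 1.65.
- t_bar: Black bar handle on top of the plunger, 64 long x 14 wide x 16 mm high, origin at its centre, its x axis along its length. It lies across the rail (along the rail's x) at twist 0 and turns and rises with the plunger. Its centre is 100 mm above the table when down; 20 mm of free neck (radius 6.5 mm, flange radius 10 mm directly under the bar) lie between bar and sleeve.
- stop_lug (a point): Middle of the top edge of the stop's grip lug, a grey upright plate 28 mm across the rail, 12 mm thick along the rail, 40 mm tall and free on both sides above its foot, top 84 mm above the table. It stands 63 mm from the plunger's axis, on the rail's -x side. Site axes as those of the rail.
- stop_face (a point): Centre of the stop's flat end face toward the limit block (rail's -y). Axes as those of the rail.
- limit_face (a point): Centre of the rubber-padded face of the limit block (dark steel, 64 mm across the rail, 30 long, 43 high, two screws), fixed on the rail at a place that varies, on the rail's -y side of the stop. It faces stop_face at the same height; the two meet squarely. Axes as those of the rail.
- v_block: Loose steel V-block 35 x 40 x 30 mm, bystander; origin at its underside.
- dial_gauge: Loose dial gauge 111 x 58 x 21 mm, bystander; origin at its underside.
- tape_roll: Loose roll of masking tape, 98 mm across, 25 mm high, bystander; origin at its underside.

How it is judged:
On the way:
1. the plunger is parked in its rest notch and let go, the stop still at the index hole (value of joint plunger between 0.009 and 0.0145 m and value of joint handle above 1 rad and contact force between the fingers and t_bar below 0.3 N and value of joint fixture_stop below 0.02 m), for 0.3 s.
At the end, for the whole second after the job is handed in: The plunger sits in its rest notch (lift 9 to 14.5 mm, twist over 1.0 rad) by itself and the stop's end face is within 5 mm of the limit block's face, at rest (value of joint plunger between 0.009 and 0.0145 m and value of joint handle above 1 rad and distance between stop_face and limit_face below 0.005 m and velocity of joint fixture_stop between -0.01 and 0.01 m/s); the robot touches nothing.
It fails at once if the T-bar is touched while the stop is more than 20 mm away from the index hole (value of joint fixture_stop above 0.02 m and contact force between the fingers and t_bar above 0.5 N).
It fails at once if a loose bystander is moved more than 15 mm (distance of any of v_block, dial_gauge, tape_roll from where it was at the start of the episode above 0.015 m).
It also fails if it takes over 45 s, if anything falls off the work surface, if the arm or the gripper's body presses on something with over 40 N, if the wrist force passes 120 N, or if a joint passes its speed limit or range.

## Working session

There is one attempt and no reset: what is moved stays moved. The work goes in short steps, Python scripts to look and compute and a tool call to move; the robot and the scene stay as the last step left them, time stands still between calls to the robot, and variables do not carry over. Pictures are saved under pics/ and viewed, and the job is handed in when it is done.

Besides the shell and the picture viewer there is one more tool, called after ">>>" as name(argument=value, ...) on one line, values as JSON. apply_moves: Moves the arm, as the interface text tells. Its arguments: {"type":"object","properties":{"increments":{"type":"array"}},"required":["increments"]}

```bash
mkdir -p pics; ls
python3 - <<'E'
from station import ctrl, optics
import cv2, pickle
o=ctrl.get_obs(); print({k:(v if not hasattr(v,'round') else v.round(4) if hasattr(v,'shape') else v) for k,v in o.items()})
for n in ['scene','top','wrist']:
    c=optics.read_camera(n); pickle.dump(c,open(f'pics/{n}0.pkl','wb'))
    cv2.imwrite(f'pics/{n}0.png',c['color'][:,:,::-1])
    print(n,c['K'].tolist(),c.get('rvec'),c.get('tvec'),c.get('mount'))
E
```

```text
pics
{'t': 0.0, 'qpos': array([ 0.99  ,  0.0533,  1.6143, -0.    ,  1.476 , -0.119 ]), 'qvel': array([ 0.0012, -0.0017, -0.0016,  0.0003, -0.0008,  0.0001]), 'joint_torque': array([ 8.00000e-04, -3.93691e+01, -3.70173e+01, -1.00000e-04,
        6.90000e-03,  0.00000e+00]), 'position': array([0.2783, 0.5593, 0.4035]), 'tool_rot': array([-3.000e-04,  2.288e-01,  9.735e-01, -1.000e-03]), 'contact_force': array([ 0.068 , -1.064 ,  0.0224]), 'torque': array([ 0.0227, -0.0083,  0.0646]), 'finger_gap': 0.9956277444481507}
scene [[367.8229184364155, 0.0, 314.9864231953554], [0.0, 367.8229184364155, 195.44548063438168], [0.0, 0.0, 1.0]] [ 1.38093915 -2.30097053  0.78743958] [0.20790055 0.54308201 0.53102275] None
top [[505.6819815903419, 0.0, 322.2205517611095], [0.0, 505.6819815903419, 204.63633060611534], [0.0, 0.0, 1.0]] [ 2.08291932 -2.13778109  0.18889346] [-0.10040798  0.62116905  1.17314764] None
wrist [[347.5777613667112, 0.0, 322.688784508763], [0.0, 347.5777613667112, 201.3171480516269], [0.0, 0.0, 1.0]] None None [[-5.13292118e-04 -9.64193243e-01 -2.65200162e-01  6.69282020e-02]
 [ 9.99998922e-01 -8.59787371e-04  1.19045783e-03 -7.91101008e-04]
 [-1.37584715e-03 -2.65199265e-01  9.64192645e-01  3.03450923e-02]
 [ 0.00000000e+00  0.00000000e+00  0.00000000e+00  1.00000000e+00]]
```

View pics/scene0.png

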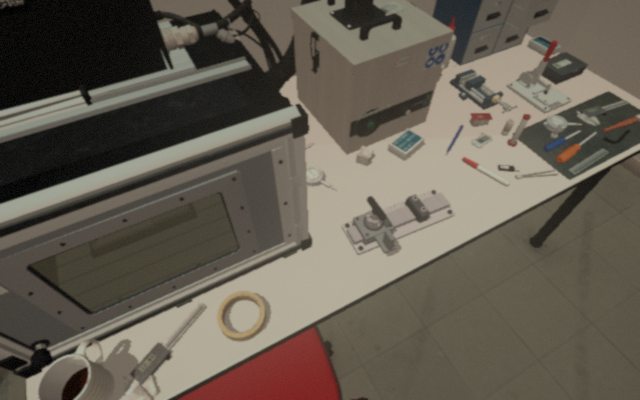

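View pics/top0.png

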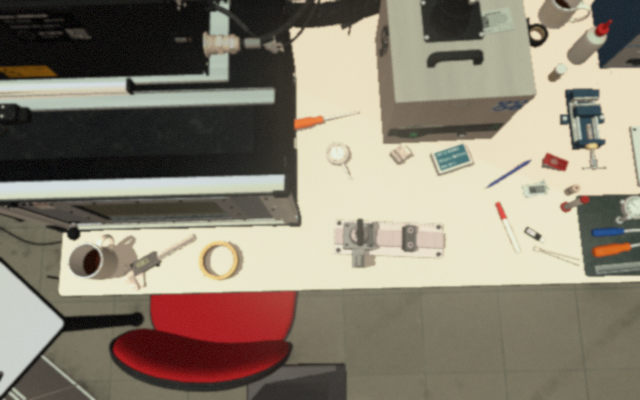

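View pics/wrist0.png

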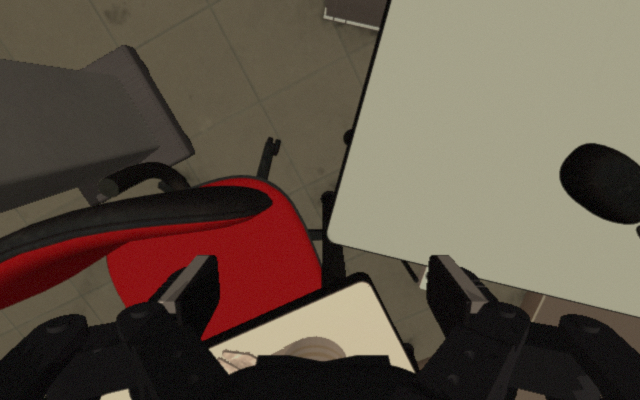

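The scene shows the rail at about (400,222) with the stop on the left and the limit block at (418,205). In the top view the rail spans (335..445, 222..258), with the T-bar at (361,236), the lug at (359,260) and the limit block at (408,238). The tape is at (220,260), the gauge at (340,155) and the V-block at (401,154). The wrist camera sees only floor and chair. Next I'll zoom in.

```bash
cat > h.py <<'E'
import numpy as np, cv2, pickle
from scipy.spatial.transform import Rotation as R
def cam(c):
    Rm=cv2.Rodrigues(np.array(c['rvec'],float))[0]; t=np.array(c['tvec'],float).ravel(); return Rm,t
def ray(c,u,v,z):
    Rm,t=cam(c); o=-Rm.T@t; d=Rm.T@(np.linalg.inv(c['K'])@np.array([u,v,1.])); s=(z-o[2])/d[2]; return o+s*d
def dep(c,u,v):
    Rm,t=cam(c); z=c['z_map'][int(v),int(u)]; return Rm.T@(np.linalg.inv(c['K'])@np.array([u,v,1.])*z-t)
def proj(c,p):
    Rm,t=cam(c); q=c['K']@(Rm@np.array(p)+t); return q[:2]/q[2]
E
python3 - <<'E'
from h import *
c=pickle.load(open('pics/top0.pkl','rb'));s=pickle.load(open('pics/scene0.pkl','rb'))
im=c['color'][:,:,::-1]
cv2.imwrite('pics/tz.png',cv2.resize(im[205:280,320:460],None,fx=5.7,fy=5.7,interpolation=cv2.INTER_CUBIC))
im=s['color'][:,:,::-1]
cv2.imwrite('pics/sz.png',cv2.resize(im[180:260,335:465],None,fx=6,fy=6,interpolation=cv2.INTER_CUBIC))
for n,k in (('top',c),('scene',s)):
    Rm,t=cam(k); print(n,-Rm.T@t)
for u,v in [(335,222),(445,222),(445,258),(335,258)]: print(ray(c,u,v,0.012), dep(c,u,v))
for u,v in [(361,236),(359,260),(408,238),(340,240),(220,245),(340,155),(401,154)]: print(u,v,dep(c,u,v))
E
```

```text
top [ 0.37798733 -0.13489907  1.2693053 ]
scene [0.18280903 0.13138107 0.75462954]
[ 0.58244464 -0.14687765  0.012     ] [ 0.58183694 -0.14684205  0.01573704]
[ 0.5749268  -0.42233129  0.012     ] [ 0.57649829 -0.42462488  0.00196724]
[ 0.48498115 -0.41593333  0.012     ] [ 0.48581004 -0.41811051  0.00225962]
[ 0.49200512 -0.14425884  0.012     ] [ 0.49333122 -0.1443677  -0.0026233 ]
361 236 [ 0.53185493 -0.20474835  0.11260371]
359 260 [ 0.4794124  -0.19964499  0.08343514]
408 238 [ 0.5330288  -0.322729    0.04409179]
340 240 [ 0.53444177 -0.15773323  0.02893988]
220 245 [0.5323697 0.1435213 0.0087211]
340 155 [ 0.75458684 -0.16464634  0.02100627]
401 154 [ 0.75376448 -0.32132729  0.01697411]
```

View pics/tz.png

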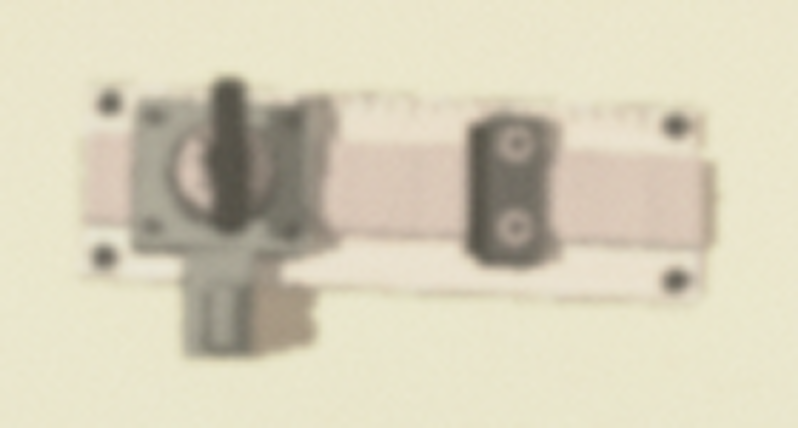

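View pics/sz.png

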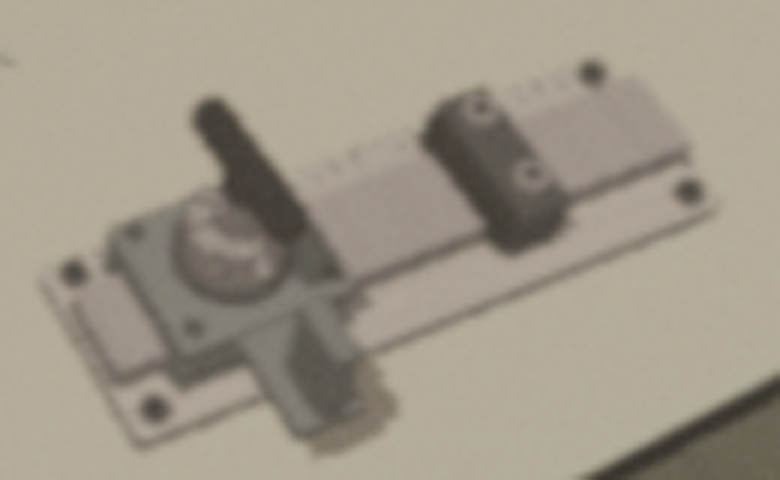

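Run:
```python
from h import *
c=pickle.load(open('pics/top0.pkl','rb'));s=pickle.load(open('pics/scene0.pkl','rb'))
for n,k in(('top',c),('scene',s)):
    Rm,t=cam(k); v,u=np.mgrid[0:400,0:640]; z=k['z_map']; P=(np.linalg.inv(k['K'])@np.stack([u*z,v*z,z]).reshape(3,-1)).T; P=(P-t)@Rm
    P=P[(z.ravel()>0)]
    for y0 in np.arange(-.5,.8,.1):
        m=(P[:,1]>y0)&(P[:,1]<y0+.1)&(P[:,2]>.13)&(P[:,0]>.3)&(P[:,0]<1)
        if m.sum()>20: print(n,round(y0,1),m.sum(),'minx',np.percentile(P[m,0],1).round(3),'maxz',P[m,2].max().round(3))
    if n=='top':
        # height segmentation of T-bar, lug, carriage, limit
        Pf=((np.linalg.inv(k['K'])@np.stack([u*z,v*z,z]).reshape(3,-1)).T-t)@Rm
        Pi=Pf.reshape(400,640,3)
        for a,lo,hi in(('tbar',.095,.13),('lug',.075,.092)):
            m=(Pi[...,2]>lo)&(Pi[...,2]<hi); m[:,:330]=0;m[:,460:]=0;m[:215]=0;m[285:]=0
            pts=Pi[m]; print(a,len(pts),pts.mean(0),pts.min(0),pts.max(0))
# dark mask tbar in top
im=c['color'].astype(int); g=im.sum(2)/3
sub=g[215:252,350:375]; print(sub.min())
m=(g<90); m[:,:352]=0;m[:,370:]=0;m[:215]=0;m[250:]=0
n,l,st,ce=cv2.connectedComponentsWithStats(m.astype(np.uint8)); print(st,ce)
# screws
sc=[]
for (a,b) in[(108,102),(675,125),(675,280),(103,257)]:
    p=ray(c,320+a/5.7-.4,205+b/5.7-.4,.012); sc.append(p); print(p)
for (a,b) in [(73,272),(592,73),(688,190),(154,408)]:
    print('scene',ray(s,335+a/6-.4,180+b/6-.4,.012))
sc=np.array(sc); d=sc[1]+sc[2]-sc[0]-sc[3]; print('yaw deg of -y dir off', np.degrees(np.arctan2(d[0],-d[1])), sc.mean(0))
```

```text
top -0.5 5535 minx 0.784 maxz 0.43
top -0.4 6331 minx 0.781 maxz 0.423
top -0.3 2541 minx 0.78 maxz 0.304
top -0.2 162 minx 0.919 maxz 0.413
top -0.1 7865 minx 0.576 maxz 0.422
top -0.0 12955 minx 0.579 maxz 0.619
top 0.1 11938 minx 0.579 maxz 0.62
top 0.2 12215 minx 0.579 maxz 0.622
top 0.3 11103 minx 0.579 maxz 0.622
top 0.4 6420 minx 0.578 maxz 0.515
top 0.5 407 minx 0.578 maxz 0.311
tbar 189 [ 0.54276091 -0.20312832  0.10648584] [ 0.51177248 -0.21124007  0.09524669] [ 0.57559094 -0.19426494  0.11404197]
lug 70 [ 0.48932131 -0.19906011  0.08313634] [ 0.46732452 -0.22109909  0.07512018] [ 0.55863111 -0.18600477  0.09146521]
scene -0.5 3238 minx 0.784 maxz 0.351
scene -0.4 4345 minx 0.781 maxz 0.355
scene -0.3 3650 minx 0.781 maxz 0.301
scene -0.2 58 minx 0.919 maxz 0.413
scene -0.1 7195 minx 0.576 maxz 0.421
scene -0.0 13732 minx 0.579 maxz 0.504
scene 0.1 18255 minx 0.579 maxz 0.525
scene 0.2 21884 minx 0.579 maxz 0.539
scene 0.3 13837 minx 0.579 maxz 0.478
scene 0.4 2773 minx 0.587 maxz 0.312
scene 0.5 22 minx 0.583 maxz 0.146
77.66666666666667
[[     0      0    640    400 255894]
 [   357    220      7     25    106]] [[319.48323525 199.48605282]
 [359.97169811 233.16981132]]
[ 0.58094133 -0.15576029  0.012     ]
[ 0.56394228 -0.40414224  0.012     ]
[ 0.49598534 -0.39948966  0.012     ]
[ 0.51249068 -0.15150081  0.012     ]
scene [ 0.5836898  -0.16055972  0.012     ]
scene [ 0.56612301 -0.40933588  0.012     ]
scene [ 0.49868697 -0.40443775  0.012     ]
scene [ 0.51535641 -0.15581317  0.012     ]
yaw deg of -y dir off -3.861534352846682 [ 0.53833991 -0.27772325  0.012     ]
```

```bash
cat >> h.py <<'E'
def obs():
    from station import ctrl
    return ctrl.get_obs()
def rel(o,p,yaw):  # desired TCP world pos, yaw(deg) of tool y axis, tool down -> row
    q=o['tool_rot']; Rt=R.from_quat([q[1],q[2],q[3],q[0]])
    y=np.array([np.cos(np.radians(yaw)),np.sin(np.radians(yaw)),0]); z=np.array([0,0,-1.]); x=np.cross(y,z)
    Rd=R.from_matrix(np.stack([x,y,z],1))
    return np.r_[(Rt.inv().apply(np.array(p)-o['position'])*1000).round(1),(Rt.inv()*Rd).as_rotvec().round(4)]
E
python3 - <<'E'
from h import *
o=obs()
for p,y in [((.36,.25,.405),75),((.40,0,.405),86),((.43,-.2,.405),86.1),((.52,-.2,.405),86.1)]: print(p,rel(o,p,y))
E
```

```text
(0.36, 0.25, 0.405) [-2.109e+02 -2.406e+02 -9.000e-01 -1.600e-03 -4.000e-04 -2.000e-01]
(0.4, 0, 0.405) [-3.581e+02 -4.466e+02 -6.000e-01 -1.600e-03 -5.000e-04 -3.920e-01]
(0.43, -0.2, 0.405) [-4.741e+02 -6.122e+02 -4.000e-01 -1.600e-03 -5.000e-04 -3.937e-01]
(0.52, -0.2, 0.405) [-5.547e+02 -5.721e+02 -5.000e-01 -1.600e-03 -5.000e-04 -3.937e-01]
```

>>> apply_moves(increments=[[[-211, -241, 0, 0, 0, -0.2, 1], [-211, -241, 0, 0, 0, -0.2, 1], [-211, -241, 0, 0, 0, -0.2, 1], [-211, -241, 0, 0, 0, -0.2, 1], [-211, -241, 0, 0, 0, -0.2, 1], [-211, -241, 0, 0, 0, -0.2, 1], [-358, -447, 0, 0, 0, -0.394, 1], [-358, -447, 0, 0, 0, -0.394, 1], [-358, -447, 0, 0, 0, -0.394, 1], [-358, -447, 0, 0, 0, -0.394, 1], [-358, -447, 0, 0, 0, -0.394, 1], [-358, -447, 0, 0, 0, -0.394, 1]]])

```text
t: 1.65
position: [0.4, -0.0001, 0.4045]
tool_rot: [-0.0, 0.034, 0.999, 0.0]
contact_force: [-0.7, 0.3, -0.2]
finger_gap: 1.002
```

Run:
```python
from h import *
o=obs(); print(o['t'],o['position'],o['qpos'],o['contact_force'])
for p,y in [((.43,-.2,.36),86.1),((.49,-.2,.34),86.1),((.543,-.203,.36),86.1)]: print(p,rel(o,p,y))
```

```text
1.65 [ 3.99999811e-01 -1.33115625e-04  4.04496518e-01] [-1.87127057e-01 -5.33830133e-01  2.10262016e+00  7.90994072e-04
  1.57357690e+00 -1.68900620e+00] [-0.67556545  0.28368327 -0.18602185]
(0.43, -0.2, 0.36) [-4.370e+01 -1.974e+02  4.430e+01  9.000e-04 -7.000e-04 -8.000e-04]
(0.49, -0.2, 0.34) [-1.036e+02 -1.933e+02  6.430e+01  9.000e-04 -7.000e-04 -8.000e-04]
(0.543, -0.203, 0.36) [-1.567e+02 -1.926e+02  4.420e+01  9.000e-04 -7.000e-04 -8.000e-04]
```

>>> apply_moves(increments=[[[-44, -197, 20, 0, 0, 0, 1], [-44, -197, 20, 0, 0, 0, 1], [-44, -197, 20, 0, 0, 0, 1], [-44, -197, 20, 0, 0, 0, 1], [-157, -193, 25, 0, 0, 0, 1], [-157, -193, 25, 0, 0, 0, 1], [-157, -193, 25, 0, 0, 0, 1], [-157, -193, 25, 0, 0, 0, 1]]])

```text
t: 2.65
position: [0.5438, -0.2013, 0.3793]
tool_rot: [-0.001, 0.032, 0.999, 0.0]
contact_force: [0.1, 0.3, 0.3]
finger_gap: 1.001
```

```bash
cat >> h.py <<'E'
def wcam():
    from station import optics
    o=obs(); c=optics.read_camera('wrist'); q=o['tool_rot']
    T=np.eye(4); T[:3,:3]=R.from_quat([q[1],q[2],q[3],q[0]]).as_matrix(); T[:3,3]=o['position']
    M=np.linalg.inv(T@np.array(c['mount'])); c['rvec']=cv2.Rodrigues(M[:3,:3])[0].ravel(); c['tvec']=M[:3,3]
    return o,c
E
python3 - <<'E'
from h import *
o,c=wcam(); print(o['position'],o['tool_rot']); pickle.dump(c,open('pics/w1.pkl','wb')); cv2.imwrite('pics/w1.png',c['color'][:,:,::-1])
E
```

```text
[ 0.54379535 -0.20126001  0.37933537] [-5.52272405e-04  3.23463425e-02  9.99476480e-01  4.17209723e-04]
```

View pics/w1.png

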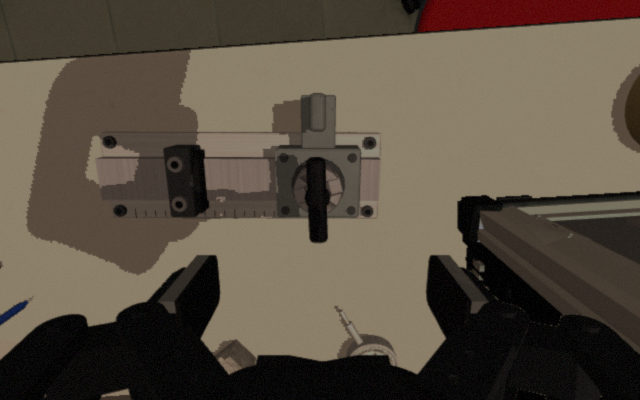

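The wrist view is nearly aligned with the rail. The T-bar runs from (317,158) to (318,241), the lug is at (318,110), the limit block at (186,180), and the carriage spans columns 276 to 360. Next I'll measure these.

Run:
```python
from h import *
c=pickle.load(open('pics/w1.pkl','rb')); o=obs()
g=c['color'].astype(int).mean(2)
m=(g<38).astype(np.uint8); m[:,:295]=0;m[:,340:]=0;m[:150]=0;m[250:]=0
n,l,st,ce=cv2.connectedComponentsWithStats(m); i=1+np.argmax(st[1:,4]); print(st[i],ce[i])
x0,y0,w,h,_=st[i]
for v in range(y0,y0+h,8):
    us=np.where(l[v]==i)[0]; print(v,us.min(),us.max(), ray(c,us.mean()+.0,v,.108).round(4))
print('ends',ray(c,ce[i][0],y0,.108),ray(c,ce[i][0],y0+h-1,.108))
zz=c['z_map']; 
for u,v in [(317,200),(317,230),(318,103),(318,115),(186,180),(290,170),(150,190)]: print(u,v,dep(c,u,v).round(4))
for a in[(110,142),(120,211),(368,211),(370,143)]: print('scr',ray(c,*a,.012).round(4))
# edges along row 190 carriage/limit and lug row 105 gray
print(g[185,155:215].round().astype(int)); print(g[200,262:300].round().astype(int)); print(g[105,295:345].round().astype(int)); print(g[85:150,318].round().astype(int))
```

```text
[ 295  157   35   85 1747] [315.71093303 196.47853463]
157 311 320 [ 0.5105 -0.2044  0.108 ]
165 300 325 [ 0.5159 -0.2069  0.108 ]
173 295 325 [ 0.5215 -0.2078  0.108 ]
181 305 325 [ 0.5274 -0.2059  0.108 ]
189 307 327 [ 0.5333 -0.2049  0.108 ]
197 305 329 [ 0.5392 -0.2053  0.108 ]
205 307 326 [ 0.5451 -0.2061  0.108 ]
213 309 326 [ 0.5512 -0.2058  0.108 ]
221 309 326 [ 0.5573 -0.2062  0.108 ]
229 310 326 [ 0.5635 -0.2063  0.108 ]
237 310 326 [ 0.5697 -0.2067  0.108 ]
ends [ 0.51046502 -0.20424205  0.108     ] [ 0.57279348 -0.2086453   0.108     ]
317 200 [ 0.5413 -0.2055  0.1084]
317 230 [ 0.5639 -0.2071  0.1087]
318 103 [ 0.4743 -0.2004  0.0845]
318 115 [ 0.4828 -0.201   0.0857]
186 180 [ 0.5326 -0.3236  0.0431]
290 170 [ 0.5295 -0.2296  0.044 ]
150 190 [ 0.5433 -0.3669  0.0252]
scr [ 0.4966 -0.4028  0.012 ]
scr [ 0.5656 -0.4084  0.012 ]
scr [ 0.5821 -0.1578  0.012 ]
scr [ 0.5139 -0.1538  0.012 ]
[ 61  63  62  63  63  63  63  63  60  62  62  62  43  27  22  23  25  24
  27  18  23  27  26  27  21  22  16  23  25  23  23  24  25  23  29  34
  34  35  20  20  13  11  18  14  14   5   6   2   5   2  28  92 105 107
 105 104 103 104 106 108]
[66 64 67 70 64 66 68 65 64 67 69 67 68 66 55 51 45 49 50 47 50 47 49 47
 51 46 50 47 47 50 49 49 48 49 57 60 62 62]
[ 76  74  74  75  74  61  52  48  48  48  50  47  45  49  42  53  61  68
  74  75  74  78  80  78  81  80  83  80  74  62  64  79  83  82  86  86
  84  85  85  77  78 114 123 126 125 124 124 123 125 124]
[125 126 126 125 125 124 124 111  65  70  77  78  78  79  81  80  80  81
  78  80  78  77  81  77  80  81  81  81  81  85  81  81  80  83  80  80
  79  78  75  79  79  77  79  74  64  52  57  80  83  83  81  82  82  84
  82  82  84  81  83  81  83  79  70  56  70]
```

Run:
```python
from h import *
o=obs()
for p,y in [((.5415,-.2055,.30),86.1),((.5415,-.2055,.2665),86.1)]: print(p,rel(o,p,y))
```

```text
(0.5415, -0.2055, 0.3) [ 1.50e+00 -3.90e+00  7.98e+01  3.00e-04 -3.00e-04  2.40e-03]
(0.5415, -0.2055, 0.2665) [ 1.500e+00 -4.000e+00  1.133e+02  3.000e-04 -3.000e-04  2.400e-03]
```

>>> apply_moves(increments=[[[1.5, -2.5, 50, 0, 0, 0, 1], [1.5, -2.5, 80, 0, 0, 0, 1], [1.5, -2.5, 80, 0, 0, 0, 1], [1.5, -2.5, 80, 0, 0, 0, 1]]])

```text
t: 3.2
position: [0.5418, -0.2057, 0.3019]
tool_rot: [0.001, 0.034, 0.999, -0.001]
contact_force: [-0.3, -0.9, 0.8]
finger_gap: 0.997
```

Run:
```python
from h import *
o,c=wcam(); print(o['position'],o['tool_rot']); pickle.dump(c,open('pics/w2.pkl','wb')); cv2.imwrite('pics/w2.png',c['color'][:,:,::-1])
print(rel(obs(),(.5415,-.2055,.2665),86.1))
```

```text
[ 0.54178612 -0.20571018  0.3018681 ] [ 1.37196468e-03  3.38579732e-02  9.99425488e-01 -6.69911883e-04]
[ 7.00e-01  4.00e-01  3.59e+01 -1.60e-03  3.80e-03  2.00e-04]
```

View pics/w2.png

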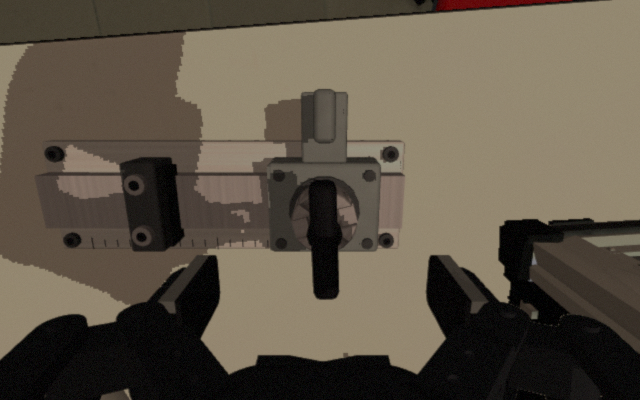

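The T-bar is centred between the pads: it sits at column 324, and the pad midpoint is at about 323. I'll descend and close.

>>> apply_moves(increments=[[[0.5, 0.5, 20, 0, 0, 0, 1], [0.5, 0.5, 35, 0, 0, 0, 1], [0.5, 0.5, 35, 0, 0, 0, 1], [0.5, 0.5, 35, 0, 0, 0, 0.3], [0.5, 0.5, 35, 0, 0, 0, 0], [0.5, 0.5, 35, 0, 0, 0, 0], [0.5, 0.5, 35, 0, 0, 0, 0], [0.5, 0.5, 35, 0, 0, 0, 0], [0.5, 0.5, 35, 0, 0, 0, 0]]])

```text
t: 4.38
position: [0.5418, -0.2052, 0.266]
tool_rot: [0.001, 0.034, 0.999, 0.0]
contact_force: [-0.1, 1.2, 5.1]
finger_gap: 0.143
```

Run:
```python
from h import *
o,c=wcam(); print(o['position'],o['tool_rot'],o['contact_force'],o['finger_gap']*85); cv2.imwrite('pics/w3.png',c['color'][:,:,::-1])
```

```text
[ 0.54175847 -0.2051775   0.26602538] [1.06049188e-03 3.39461403e-02 9.99423095e-01 1.11191318e-04] [-0.12168793  1.24828141  5.14975955] 12.142988065085229
```

View pics/w3.png

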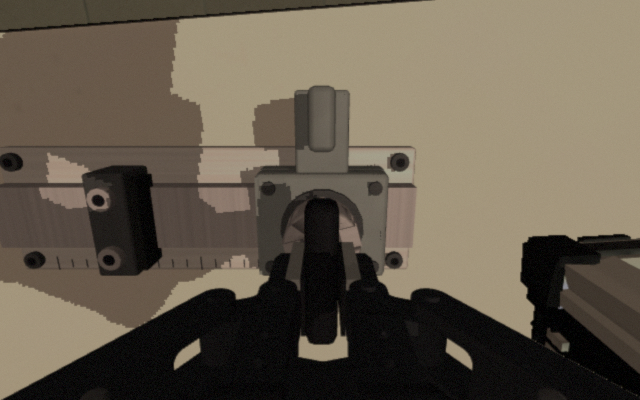

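The pads hold the bar, with a gap of about 12 to 14 mm. Now I'll lift it 20.5 mm.

>>> apply_moves(increments=[[[0, 0, -7, 0, 0, 0, 0], [0, 0, -14, 0, 0, 0, 0], [0, 0, -20.5, 0, 0, 0, 0], [0, 0, -20.5, 0, 0, 0, 0], [0, 0, -20.5, 0, 0, 0, 0]]])

```text
t: 5.05
position: [0.5412, -0.205, 0.2844]
tool_rot: [0.0, 0.034, 0.999, 0.0]
contact_force: [5.0, -1.8, -8.7]
finger_gap: 0.138
```

Run:
```python
from h import *
o,c=wcam(); print(o['position'],o['tool_rot'],o['contact_force'],o['finger_gap']*85); cv2.imwrite('pics/w4.png',c['color'][:,:,::-1])
from station import optics
s=optics.read_camera('scene'); cv2.imwrite('pics/s4.png',cv2.resize(s['color'][170:270,335:465,::-1],None,fx=6,fy=6,interpolation=cv2.INTER_CUBIC))
```

```text
[ 0.54117922 -0.20502251  0.28442828] [9.53826941e-05 3.38991922e-02 9.99425220e-01 2.53585528e-04] [ 4.95916581 -1.77274221 -8.66292799] 11.75067104046056
```

View pics/w4.png

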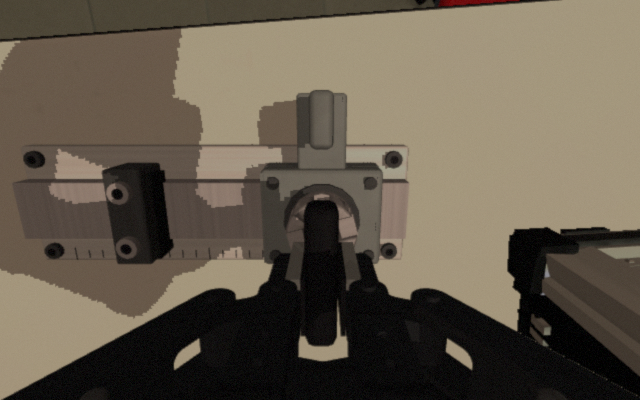

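View pics/s4.png

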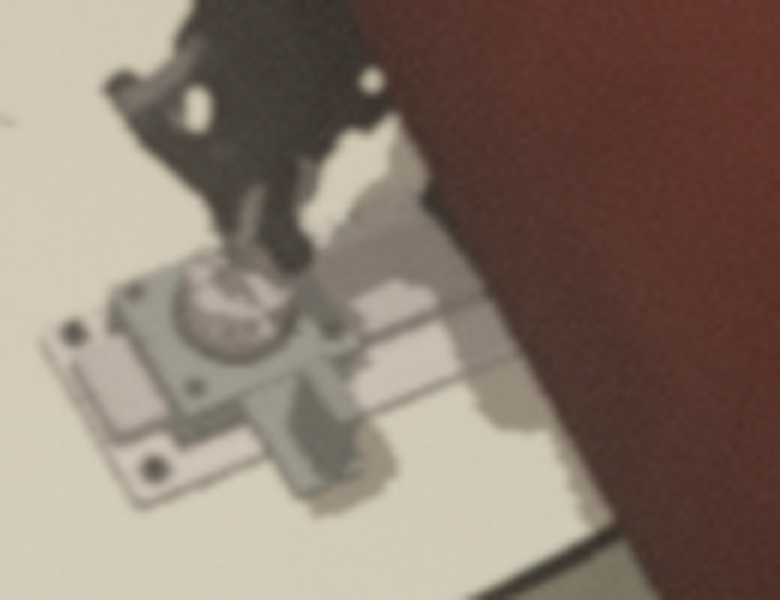

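There was no slip: the bar sits in the same place between the pads (rows 200 to 345) as before. The 8.7 N pull matches the spring. Now I'll twist it clockwise by 1.31, lifting a little more for margin.

>>> apply_moves(increments=[[[0, 0, -1.5, 0, 0, 0, 0], [0, 0, -1.5, 0, 0, 0.15, 0], [0, 0, -1.5, 0, 0, 0.3, 0], [0, 0, -1.5, 0, 0, 0.45, 0], [0, 0, -1.5, 0, 0, 0.6, 0], [0, 0, -1.5, 0, 0, 0.75, 0], [0, 0, -1.5, 0, 0, 0.9, 0], [0, 0, -1.5, 0, 0, 1.05, 0], [0, 0, -1.5, 0, 0, 1.2, 0], [0, 0, -1.5, 0, 0, 1.31, 0], [0, 0, -1.5, 0, 0, 1.31, 0], [0, 0, -1.5, 0, 0, 1.31, 0]]])

```text
t: 6.65
position: [0.5415, -0.2048, 0.286]
tool_rot: [0.0, 0.636, 0.772, 0.001]
contact_force: [7.3, 0.5, -8.6]
finger_gap: 0.147
```

Run:
```python
from h import *
o,c=wcam(); print(o['position'],o['contact_force'],o['torque'],o['finger_gap']*85,o['qpos']); cv2.imwrite('pics/w5.png',c['color'][:,:,::-1])
q=o['tool_rot'];y=R.from_quat([q[1],q[2],q[3],q[0]]).apply([0,1,0]); print(y,np.degrees(np.arctan2(y[1],y[0])))
```

```text
[ 0.54151612 -0.20483858  0.28597383] [ 7.27315716  0.4669474  -8.63050312] [ 0.17182136 -1.63642777  0.03403666] 12.520997734322975 [-4.90418330e-01  4.64009008e-02  1.82476329e+00  1.53873919e-03
  1.26937282e+00 -6.83987724e-01]
[0.98141008 0.1919146  0.0017467 ] 11.064556221113863
```

View pics/w5.png

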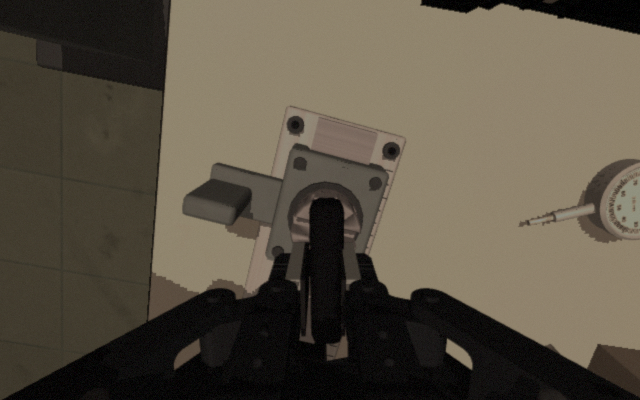

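The bar has turned exactly 75.0°. Now I'll lower it into the notch.

>>> apply_moves(increments=[[[0, 0, 3, 0, 0, 0, 0], [0, 0, 6, 0, 0, 0, 0], [0, 0, 8, 0, 0, 0, 0], [0, 0, 9, 0, 0, 0, 0], [0, 0, 9, 0, 0, 0, 0]]])

```text
t: 7.32
position: [0.5417, -0.2049, 0.278]
tool_rot: [0.0, 0.636, 0.772, 0.001]
contact_force: [5.2, 2.5, -5.1]
finger_gap: 0.143
```

>>> apply_moves(increments=[[[0, 0, 1.5, 0, 0, 0, 0], [0, 0, 1.5, 0, 0, 0, 0], [0, 0, 1.5, 0, 0, 0, 0]]])

```text
t: 7.7
position: [0.5417, -0.2054, 0.2777]
tool_rot: [0.001, 0.636, 0.772, 0.0]
contact_force: [2.6, 1.7, 4.9]
finger_gap: 0.142
```

The force went from -5 N to +5 N over 0.3 mm, so the pin is on the notch floor. I'll open the gripper and rise.

>>> apply_moves(increments=[[[0, 0, 1, 0, 0, 0, 0.5], [0, 0, 0, 0, 0, 0, 1], [0, 0, 0, 0, 0, 0, 1], [0, 0, 0, 0, 0, 0, 1], [0, 0, -30, 0, 0, 0, 1], [0, 0, -80, 0, 0, 0, 1], [0, 0, -110, 0, 0, 0, 1], [0, 0, -110, 0, 0, 0, 1], [0, 0, -110, 0, 0, 0, 1]]])

```text
t: 8.82
position: [0.5409, -0.2051, 0.3847]
tool_rot: [-0.001, 0.636, 0.772, -0.0]
contact_force: [-0.1, -0.1, -0.9]
finger_gap: 1.003
```

Run:
```python
from h import *
o,c=wcam(); print(o['t'],o['position'],o['contact_force'],o['finger_gap']*85); pickle.dump(c,open('pics/w6.pkl','wb')); cv2.imwrite('pics/w6.png',c['color'][:,:,::-1])
q=o['tool_rot'];y=R.from_quat([q[1],q[2],q[3],q[0]]).apply([0,1,0]); print(np.degrees(np.arctan2(y[1],y[0])))
```

```text
8.825 [ 0.54090093 -0.20510069  0.38473166] [-0.13268248 -0.14943624 -0.87918539] 85.23576249258916
11.05683574361914
```

View pics/w6.png

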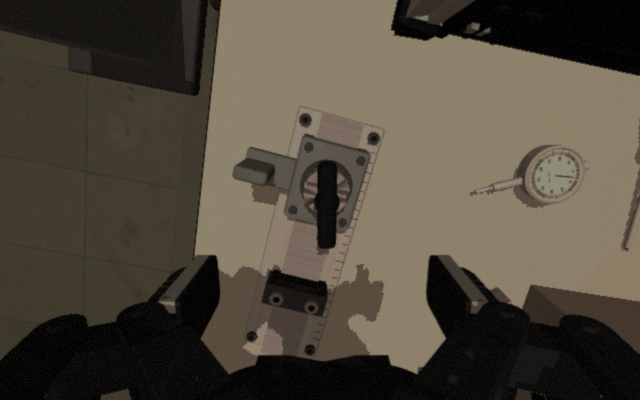

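The T-bar stays turned at 75°, centred at (327,205). Now I'll check its height and measure the gap to the limit block.

Run:
```python
from h import *
c=pickle.load(open('pics/w6.pkl','rb'))
for u,v in [(326,180),(327,225),(328,240)]: print(dep(c,u,v).round(4))
c=pickle.load(open('pics/w1.pkl','rb'))
a=ray(c,193,185,.043);b=ray(c,276.3,200,.044);c2=ray(c,360,200,.044)
d=np.array([.0678,.9977,0]); print(a,b,(b-a)@d,(c2-b)@d)
c=pickle.load(open('pics/top0.pkl','rb'))
a=ray(c,320+470/5.7-.4,205+190/5.7-.4,.043);b=ray(c,320+303/5.7-.4,205+190/5.7-.4,.044);print((b-a)@d)
l0=np.array([.475,-.2006,0])
o=obs()
for p in [(.475,-.2006,.34),(.475,-.2006,.25),(.475,-.2006,.227)]: print(rel(o,p,86.1))
```

```text
[ 0.5391 -0.1873  0.1205]
[ 0.5461 -0.2192  0.1204]
[ 0.5491 -0.2306  0.1196]
[ 0.53756696 -0.31809979  0.043     ] [ 0.55617039 -0.24449534  0.044     ] 0.07469646760304129 0.07609543811517724
0.07117354086205406
[ 1.6900e+01 -6.3600e+01  4.4300e+01 -1.0000e-03 -3.5000e-03 -1.3097e+00]
[ 1.6700e+01 -6.3400e+01  1.3430e+02 -1.0000e-03 -3.5000e-03 -1.3097e+00]
[ 1.6600e+01 -6.3300e+01  1.5730e+02 -1.0000e-03 -3.5000e-03 -1.3097e+00]
```

The bar top is at 120.3 mm, which is a lift of 12 mm, so it is parked. The gap is about 71 to 75 mm. Next is a move to above the lug.

>>> apply_moves(increments=[[[0, 0, 0, 0, 0, -0.18, 1], [4, -10, 0, 0, 0, -0.36, 1], [8, -25, 0, 0, 0, -0.54, 1], [12, -40, 0, 0, 0, -0.72, 1], [17, -63, 0, 0, 0, -0.9, 1], [17, -63, 20, 0, 0, -1.08, 1], [17, -63, 40, 0, 0, -1.26, 1], [17, -63, 44, 0, 0, -1.31, 1], [17, -63, 44, 0, 0, -1.31, 1], [17, -63, 44, 0, 0, -1.31, 1]]])

```text
t: 10.12
position: [0.4761, -0.2006, 0.3416]
tool_rot: [-0.001, 0.034, 0.999, 0.0]
contact_force: [-0.9, 0.6, 0.2]
finger_gap: 1.001
```

Run:
```python
from h import *
o,c=wcam(); print(o['t'],o['position']); pickle.dump(c,open('pics/w7.pkl','wb')); cv2.imwrite('pics/w7.png',c['color'][:,:,::-1])
print(rel(obs(),(.475,-.2006,.227),86.1))
```

```text
10.125 [ 0.47606583 -0.20055934  0.34159156]
[ 1.10e+00 -1.00e-01  1.15e+02  1.00e-04 -4.00e-04 -3.00e-04]
```

View pics/w7.png

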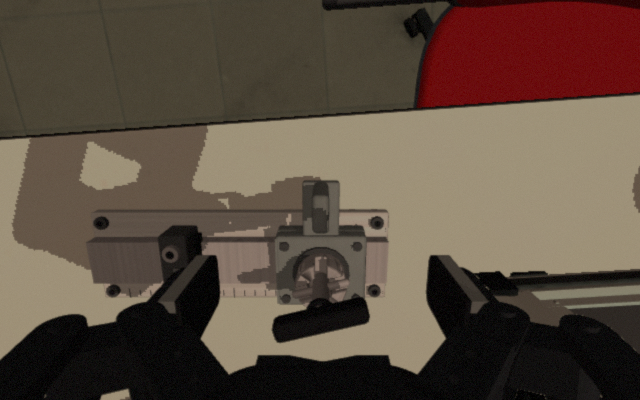

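The lug is at column 321, centred between the pads, and the T-bar is clear of them. I'll descend and grip.

>>> apply_moves(increments=[[[1, 0, 50, 0, 0, 0, 1], [1, 0, 100, 0, 0, 0, 1], [1, 0, 113, 0, 0, 0, 1], [1, 0, 113, 0, 0, 0, 1], [1, 0, 113, 0, 0, 0, 0.4], [1, 0, 113, 0, 0, 0, 0], [1, 0, 113, 0, 0, 0, 0], [1, 0, 113, 0, 0, 0, 0], [1, 0, 113, 0, 0, 0, 0], [1, 0, 113, 0, 0, 0, 0]]])

```text
t: 11.42
position: [0.4754, -0.2008, 0.23]
tool_rot: [0.0, 0.034, 0.999, -0.0]
contact_force: [-2.1, 0.4, 4.5]
finger_gap: 0.126
```

Run:
```python
from h import *
o,c=wcam(); print(o['t'],o['position'],o['contact_force'],o['finger_gap']*85); cv2.imwrite('pics/w8.png',c['color'][:,:,::-1])
q=o['tool_rot'];Rt=R.from_quat([q[1],q[2],q[3],q[0]]); print(Rt.inv().apply([-.0678*74,-.9977*74,0]))
```

```text
11.425 [ 0.47536713 -0.20081688  0.22999314] [-2.11154713  0.37454723  4.46424598] 10.700700583519565
[ 5.24697671e-03 -7.40000599e+01  5.26327167e-02]
```

View pics/w8.png

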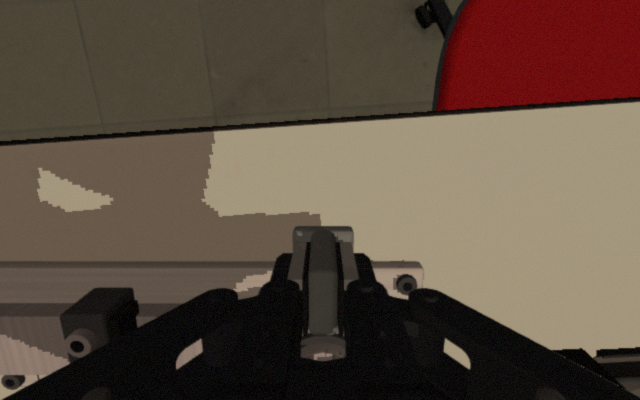

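The lug is gripped, with a gap of about 11 to 12 mm. I'll start the slide along tool -y.

>>> apply_moves(increments=[[[0, -4, 0, 0, 0, 0, 0], [0, -10, 0, 0, 0, 0, 0], [0, -16, 0, 0, 0, 0, 0], [0, -23, 0, 0, 0, 0, 0], [0, -30, 0, 0, 0, 0, 0], [0, -37, 0, 0, 0, 0, 0], [0, -44, 0, 0, 0, 0, 0], [0, -50, 0, 0, 0, 0, 0], [0, -50, 0, 0, 0, 0, 0]]])

```text
t: 12.6
position: [0.472, -0.2508, 0.23]
tool_rot: [0.0, 0.034, 0.999, -0.0]
contact_force: [-2.2, -0.2, 6.1]
finger_gap: 0.128
```

Run:
```python
from h import *
o,c=wcam(); print(o['t'],o['position'],o['contact_force'],o['torque']); cv2.imwrite('pics/w9.png',c['color'][:,:,::-1])
```

```text
12.6 [ 0.47195863 -0.25083732  0.22996358] [-2.17890191 -0.17245378  6.12885546] [0.03879087 0.31955921 0.00381204]
```

View pics/w9.png

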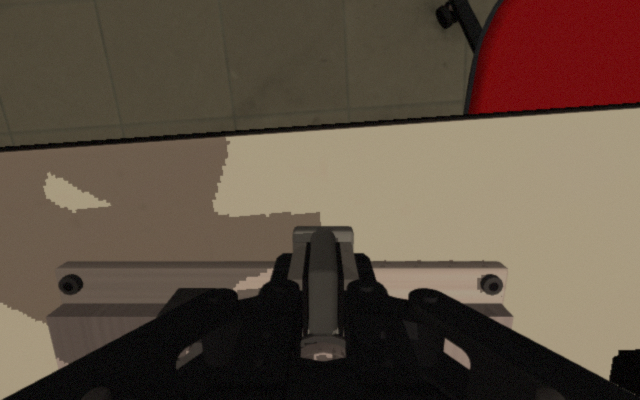

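The lug is still held the same way and has moved 50 mm. I'll creep the rest of the way.

>>> apply_moves(increments=[[[0, -5, 0, 0, 0, 0, 0], [0, -10, 0, 0, 0, 0, 0], [0, -15, 0, 0, 0, 0, 0], [0, -18, 0, 0, 0, 0, 0], [0, -20, 0, 0, 0, 0, 0], [0, -20, 0, 0, 0, 0, 0]]])

```text
t: 13.4
position: [0.4707, -0.2698, 0.23]
tool_rot: [0.0, 0.034, 0.999, 0.001]
contact_force: [-2.2, 6.1, 8.5]
finger_gap: 0.125
```

>>> apply_moves(increments=[[[0, -1, 0, 0, 0, 0, 0], [0, -2, 0, 0, 0, 0, 0], [0, -2, 0, 0, 0, 0, 0], [0, -2, 0, 0, 0, 0, 0]]])

```text
t: 13.9
position: [0.4708, -0.2705, 0.2299]
tool_rot: [-0.0, 0.034, 0.999, 0.003]
contact_force: [-2.2, 13.1, 12.1]
finger_gap: 0.127
```

>>> apply_moves(increments=[[[0, -2, 0, 0, 0, 0, 0], [0, -2, 0, 0, 0, 0, 0], [0, -2, 0, 0, 0, 0, 0]]])

```text
t: 14.28
position: [0.4708, -0.2712, 0.2299]
tool_rot: [-0.0, 0.034, 0.999, 0.005]
contact_force: [-2.3, 21.0, 15.0]
finger_gap: 0.125
```

Run:
```python
from h import *
from station import optics
o=obs(); print(o['t'],o['position'],o['contact_force'])
s=optics.read_camera('scene'); cv2.imwrite('pics/s10.png',cv2.resize(s['color'][170:270,335:465,::-1],None,fx=6,fy=6,interpolation=cv2.INTER_CUBIC))
s=optics.read_camera('top'); cv2.imwrite('pics/t10.png',cv2.resize(s['color'][205:280,320:460,::-1],None,fx=5.7,fy=5.7,interpolation=cv2.INTER_CUBIC))
```

```text
14.275 [ 0.47077529 -0.27122322  0.22994615] [-2.3303771  21.04822135 14.99110611]
```

View pics/s10.png

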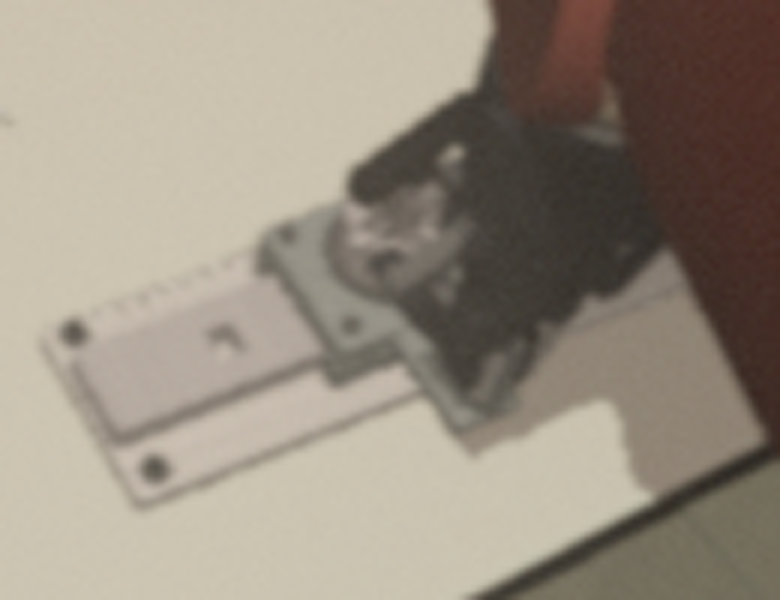

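View pics/t10.png

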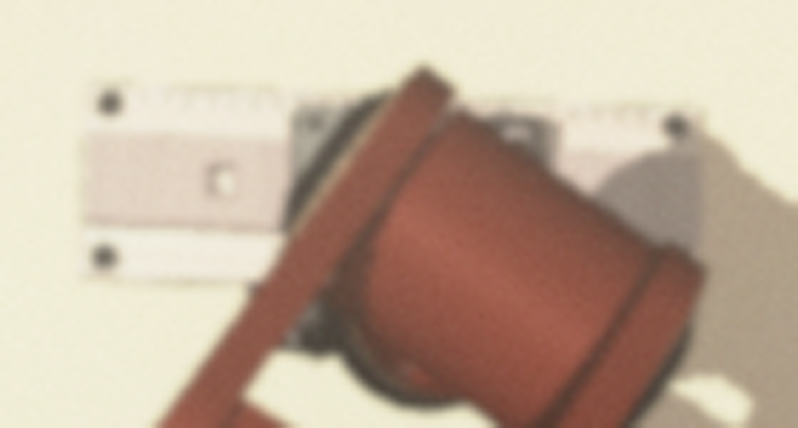

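It is in firm contact: 21 N, with almost no further motion. The arm hides the joint in both views. I'll ease off the load, release and rise straight up.

>>> apply_moves(increments=[[[0, 2, 0, 0, 0, 0, 0], [0, 3.5, 0, 0, 0, 0, 0], [0, 3.5, 0, 0, 0, 0, 0.3], [0, 3.5, 0, 0, 0, 0, 1], [0, 3.5, 0, 0, 0, 0, 1], [0, 3.5, 0, 0, 0, 0, 1], [0, 3.5, -30, 0, 0, 0, 1], [0, 3.5, -80, 0, 0, 0, 1], [0, 3.5, -130, 0, 0, 0, 1], [0, 3.5, -150, 0, 0, 0, 1], [0, 3.5, -150, 0, 0, 0, 1]]])

```text
t: 15.75
position: [0.4706, -0.2711, 0.3805]
tool_rot: [0.001, 0.034, 0.999, -0.001]
contact_force: [-0.1, 0.3, -0.9]
finger_gap: 1.0
```

Run:
```python
from h import *
o,c=wcam(); print(o['t'],o['position'],o['contact_force']); pickle.dump(c,open('pics/w11.pkl','wb')); cv2.imwrite('pics/w11.png',c['color'][:,:,::-1])
```

```text
15.75 [ 0.47058439 -0.2711259   0.38050931] [-0.14654852  0.31354112 -0.87869366]
```

View pics/w11.png

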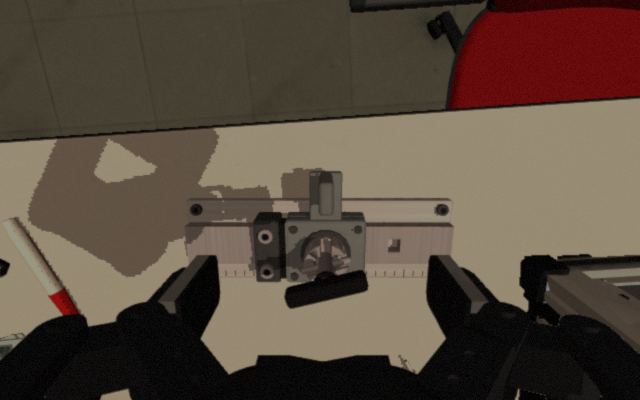

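The carriage (columns 286 to 366) stands against the limit block (columns 254 to 286), and the T-bar at (327,288) is still turned. Last check: the gap, the bar's height and the bystanders.

Run:
```python
from h import *
from station import optics
c=pickle.load(open('pics/w11.pkl','rb'))
for u,v in [(300,294),(327,290),(355,281)]: print('bar',dep(c,u,v).round(4))
cv2.imwrite('pics/w11z.png',cv2.resize(c['color'][190:300,240:380,::-1],None,fx=5.5,fy=5.4,interpolation=cv2.INTER_CUBIC))
d=np.array([.0678,.9977,0])
# carriage far edge -> minus 76mm = stop face; limit near edge from earlier view
w1=pickle.load(open('pics/w1.pkl','rb'))
g=c['color'].astype(int).mean(2); print(g[225,275:300].round().astype(int), g[225,358:375].round().astype(int))
far1=ray(w1,360,200,.044)@d; far=ray(c,366,225,.044)@d; print('travel',far1-far, 'gap est 0.071-0.075')
top0=pickle.load(open('pics/top0.pkl','rb')); t=optics.read_camera('top')
for n,(x0,x1,y0,y1) in dict(tape=(195,245,235,285),gauge=(322,358,138,182),vb=(388,416,142,168)).items():
    print(n,cv2.phaseCorrelate(top0['color'][y0:y1,x0:x1].mean(2),t['color'][y0:y1,x0:x1].mean(2)))
```

```text
bar [ 0.5379 -0.2936  0.1191]
bar [ 0.5358 -0.2734  0.1194]
bar [ 0.5294 -0.2524  0.1203]
[48 50 43 29 14 20 19 18 19 40 77 87 85 88 90 82 78 81 72 75 80 86 90 89
 89] [67 78 81 89 92 93 85 74 58 52 53 57 55 55 51 56 54]
travel 0.06914717740237714 gap est 0.071-0.075
tape ((0.02275724102885235, 0.11820867607848129), 0.9478455274918015)
gauge ((-0.09528158588641844, 0.4430788336763598), 0.8727171186761061)
vb ((0.029068952009842164, 0.4998774559762875), 0.976098083870223)
```

View pics/w11z.png

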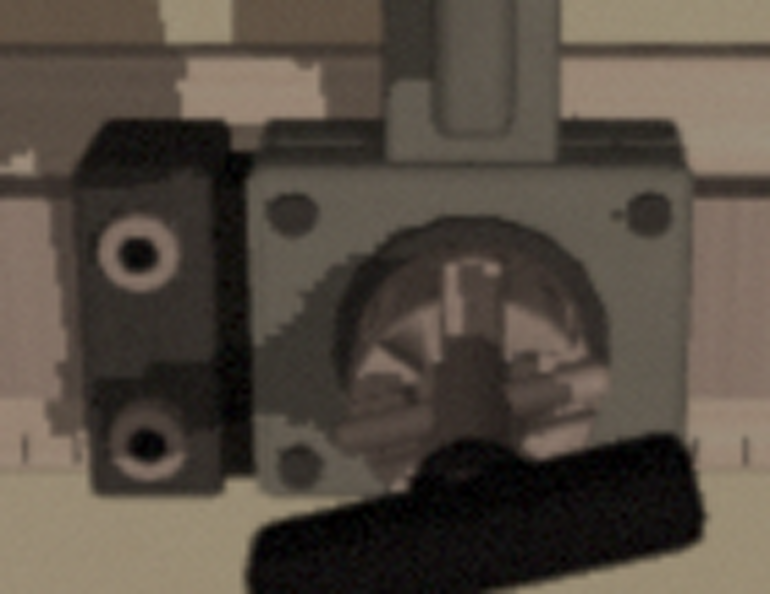

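The dark strip between the block and the stop is the block's rubber pad: about 23 mm of steel plus 6 mm of strip makes the stated 30 mm. So the faces meet. The pin is in the notch, the bar is at a lift of about 12 mm and the bystanders have not moved. Handing in.

```bash
python3 -c "
from station import ctrl
print(ctrl.close_job())"
```

```text
the job is handed in; nothing more can be done
None
```

The plunger is parked in its rest notch, and the stop is up against the limit block's rubber pad. I handed the job in at about 16 s; no verdict was reported.

- **Parking the plunger:** I lifted the T-bar about 19 mm, turned it 75.0° clockwise, lowered it until it seated, and let go. After release its top was at 120 mm, which is a lift of 12 mm. It still read 119–120 mm, and was still turned, after the slide.
- **Sliding the stop:** I gripped it by the lug and slid it about 70 mm until it met the block. The force there rose to 21 N with almost no further motion. I then eased off, released it and rose straight up.
- **Last checks:** The picture shows the carriage against the pad with no visible gap, and the force after release was near zero. The tape roll, dial gauge and V-block shifted at most 0.5 pixel in the top view (about 1 mm).
- **Disagreement:** I first measured a gap of 71–75 mm from the pictures, but the stop met the block after 69–70 mm. The 6 mm dark strip between stop and block matches the pad: strip and steel together make the stated 30 mm. I trusted the contact force over the earlier measurement.

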